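Tip the sorting tray so the mill balls run into the scoop

ROBOT

A 7-joint arm with a two-finger parallel gripper is mounted at the origin on a cart in front of the work surface, level with it; the furniture and walls round the work are solid. World frame = base frame: x ahead of the robot, y to its left, z up, the work surface at z = 0. Lengths are in mm, angles in degrees, forces in N, time in s.
With the tool pointing down it reaches from about 425 to 925 mm from the base axis. Payload 6.8 kg.
Tool frame: the origin (TCP) lies on the centre line of the jaws, within the pads' length; the fingertips stand 11 mm ahead of it and the grasp point (between the pads) lies 8 mm behind it (bot.tip_reach is the distance from the TCP to the fingertips, in mm); z points along the fingers, y is the direction in which the jaws open and shut (so a half turn about z gives the same grasp; the last joint's range is limited). The gripper opens to 88 mm and grips with 3 to 60 N. Pads are 20 mm wide; open, the fingers measure 115 mm over their backs; the gripper's body (75 mm by 178 mm) begins 61 mm behind the grasp point.
Start: joints at [-76.438, 27.33, 1.283, 89.118, -0.659, 63.558, -4.761], TCP at [228.153, 635.29, 233.664] pointing down, gripper open.
Joint ranges: [-169.35, 169.35], [-19.33, 120.38], [-80.79, 83.38], [13.8, 139.57], [-78.32, 258.32], [9.67, 109.79], [-169.56, 169.56]. Speed limits (degrees/s): [136.94, 136.94, 180, 180, 180, 180, 180].

INTERFACE

Orientations are given as [roll, pitch, yaw] about the fixed x, y, z axes, in that order (R = Rz(yaw) Ry(pitch) Rx(roll)).
In Python, from rig import bot gives the robot as it stands.
- The arm moves only by the shell command python3 -m jog 'ROWS' [OPENING] [FORCE]. ROWS is JSON, a list that holds one entry, the list of rows, each a list of 6 numbers: the shift along the world's x, y, z in mm, then the turn, a rotation vector about the world's x, y, z in rad. A call has 1 to 5 rows; each row is the pose to reach, as a shift and turn from the pose measured when the call began; what a row does not reach only later rows make up. A row lasts 1/10 s, in which the tool goes at most 50 mm and 8.59 degrees, less where a joint would pass 70% of its speed; a pose out of reach is approached as far as the arm can. A call with a gripper value outside its range is refused whole. OPENING is the finger opening in mm, from 0 to 87.8, set as the call begins (- or left out, the last holds). The fingers move at their own pace and stop on an object; FORCE is the grip in N (left out, the last holds). Time passes only in rows, so rows that repeat a pose let the fingers close. It gives the time, the measured TCP pose, the force and the opening at its end, in the units of the state.
- bot.observe(): the state, without advancing time (a new reading comes with each control period).
- bot.read_camera(name): name is "scene" or "top" or "wrist"; returns the picture (420x560x3 uint8, blue, green, red); there is no depth.
- bot.camera_params(name): a dict with "fx", "fy", "cx", "cy" (pixels), "R" (3x3) and "t" (3): a world point X has camera coordinates R X + t. Camera axes: x right, y down, z forward; pixel columns grow to the right and rows downward; lengths in mm; the calibration is good to about 2 mm. The wrist camera is an equidistant fisheye: a pixel r from the principal point sees the ray r / f radians off the axis. A picture is of the moment at which its call begins: read the wrist's pose just before it. camera_params takes no time and is no camera call; for the wrist camera it gives the pose at the moment of the call.
- bot.hand_in(): hands the job in, once; it reports no verdict.
The state is a dict: "time": time; "joint_positions": joint angles; "qd": joint speeds; "joint_torque": joint torques, N m; "eef_pos": TCP position; "tool_rot": TCP orientation; "wrist_force": force on the tool from outside, world axes, zero at the start; "moment": the same for the moment, N m; "gripper_width": finger opening in mm.
Only numpy, scipy, OpenCV 4.12 (cv2) and the standard library are available. Lean on these libraries where they do the work, as an engineer would, in place of code of your own. Each camera call takes 0.05 s, during which the arm holds its last target.

TASK

Set the small white scoop flat in the empty bay at the low (hinge) end of the steel tilting tray, its open mouth facing the tray's black handle, and let go of it. Then lift the tray by its handle to a slope of about 30 degrees, so that all three steel mill balls run down and pile up in the scoop, and leave the tray standing tilted like that with the scoop and balls in it.

Things in the scene. Friction and masses are not known exactly. Their poses are not given: they have to be found in the camera images.
- tray_bay (a point): Centre of the floor of the empty scoop bay, 96 mm wide (y), 90 mm long from the low wall (x = -47.5 mm), in a shallow steel tray (walls 25 mm) hinged on a fixed stand. x points uphill to the handle, z square to the floor (up while level, as at the start; floor then 21 mm over the worktop). From x = +34 mm a ramp rises 6 mm to the 55 mm throat and ball pan. Hinge line: along y, x = -45.5, z = -3 mm.
- tray_handle (a point): Centre of the tray's handle, a black round bar 12 mm thick, 60 mm long along y, 34 mm clear of the tray's high wall, 64 mm above the worktop while level; axes as tray_bay, from which it lies at x = 186.5, z = 43 mm. Lifted, it swings about the hinge, 237 mm away (0 to 46 degrees, about 6 N). The bar turns in an upright grip. The hinge is stiff: the tray stays at the slope where it is left.
- scoop: Loose white plastic scoop, 60 g: a flat pan 70 mm long (x) by 76 mm wide (y), walls 23 to 26 mm high on three sides, mouth open toward +x. Origin at the centre of its underside, z up. A post 12 (x) by 20 (y) mm stands at the back wall, centre at x = -29 mm, y = 0, up to z = 75 mm (rim 14 x 22 mm at the top): take it near the top. It stands level on the worktop at the start.
- ball_1_center (a point): Centre of a polished steel ball 16 mm in diameter, lying in the pan of the tray, uphill of the bay
- ball_2_center (a point): Centre of the second of three like steel balls, 16 mm in diameter, in the same pan
- ball_3_center (a point): Centre of the third of three like steel balls, 16 mm in diameter, in the same pan

How it is judged:
By the outcome, as a careful person would: the job done as asked, in the order asked, and still so for the second after the job is handed in, with the robot touching nothing.
It also fails if it takes over 51 s, if anything falls off the work surface, if the arm or the gripper's body presses on something with over 40 N, if the wrist force passes 120 N, or if a joint passes its speed limit or range.

## Working session

There is one attempt and no reset: what is moved stays moved. The work goes in short steps, Python scripts to look and compute and a shell command to move; the robot and the scene stay as the last step left them, time stands still between calls to the robot, and variables do not carry over. Pictures are saved under pics/ and viewed, and the job is handed in when it is done.

```bash
ls; mkdir -p pics; python3 - <<'E'
from rig import bot
import cv2
s=bot.observe();print(s)
for n in("scene","top","wrist"):
    p=bot.camera_params(n);print(n,p)
    cv2.imwrite(f"pics/{n}0.png",bot.read_camera(n))
E
```

```text
pics
{'time': 0.0, 'joint_positions': array([-76.43611943,  27.37707862,   1.27920977,  89.17672934,
        -0.65899874,  63.5583876 ,  -4.76179494]), 'qd': array([-0.03709118,  0.00839965, -0.00717136,  0.02635108, -0.0077906 ,
        0.05447484,  0.00372473]), 'joint_torque': array([-4.16234643e-04, -5.82852209e+01,  1.53416321e+00, -2.72620279e+01,
       -5.44620480e-02,  1.70737359e-02,  1.74695301e-04]), 'eef_pos': array([227.98663323, 634.71769748, 232.67809927]), 'tool_rot': array([-1.79895396e+02,  7.38875995e-03,  1.60243823e+02]), 'wrist_force': array([-0.00485901,  0.91140801, -0.7160215 ]), 'moment': array([ 0.0053193 ,  0.00410338, -0.01031008]), 'gripper_width': 87.77203084790654}
scene {'fx': 469.9062443588612, 'fy': 469.9062443588612, 'cx': 283.2964758477428, 'cy': 212.86021099371598, 'R': array([[ 0.67012801, -0.74191403,  0.02218169],
       [-0.44826767, -0.42835167, -0.78458329],
       [ 0.59159491,  0.5158279 , -0.61962653]]), 't': array([-535.29729172,  168.98080268,  767.2476674 ])}
top {'fx': 522.4400915048842, 'fy': 522.4400915048842, 'cx': 276.34105556567465, 'cy': 207.2777728093978, 'R': array([[ 0.02597406, -0.99965548,  0.0037781 ],
       [-0.99610915, -0.02619993, -0.08414344],
       [ 0.08421344, -0.00157786, -0.99644649]]), 't': array([-264.35037673,  500.32466484,  894.67386804])}
wrist {'fx': 325.19226210127806, 'fy': 325.19226210127806, 'cx': 278.5397390861195, 'cy': 205.92221384784494, 'R': array([[ 0.33886004,  0.94083431, -0.00216183],
       [ 0.90265265, -0.32445847,  0.28274527],
       [ 0.26531503, -0.09776245, -0.9591926 ]]), 't': array([-674.59197926,  -34.17531554,  390.58606954])}
```

View pics/scene0.png

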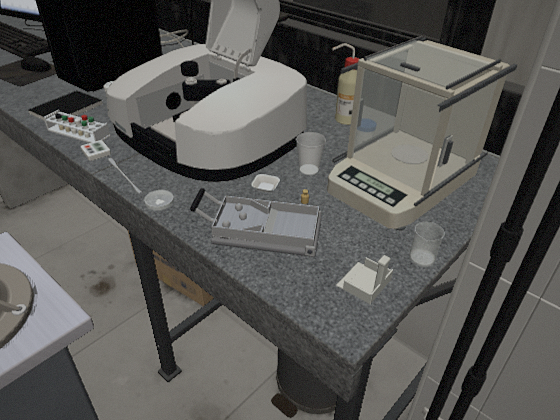

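View pics/top0.png

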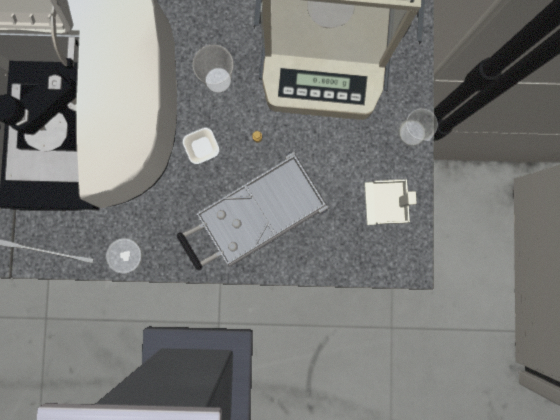

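View pics/wrist0.png

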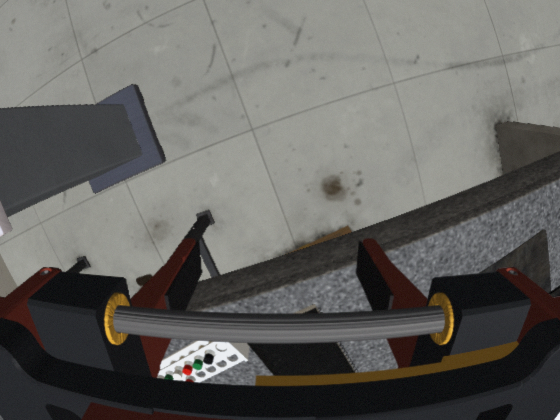

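```bash
python3 - <<'E'
import cv2
a=cv2.imread('pics/top0.png')
cv2.imwrite('pics/c1.png',cv2.resize(a[145:275,170:335],None,fx=4.6,fy=4.6,interpolation=cv2.INTER_CUBIC))
cv2.imwrite('pics/c2.png',cv2.resize(a[165:240,350:450],None,fx=7,fy=7,interpolation=cv2.INTER_CUBIC))
a=cv2.imread('pics/scene0.png')
cv2.imwrite('pics/c3.png',cv2.resize(a[180:310,185:405],None,fx=3.6,fy=3.6,interpolation=cv2.INTER_CUBIC))
E
```

```text
(no output)
```

View pics/c1.png

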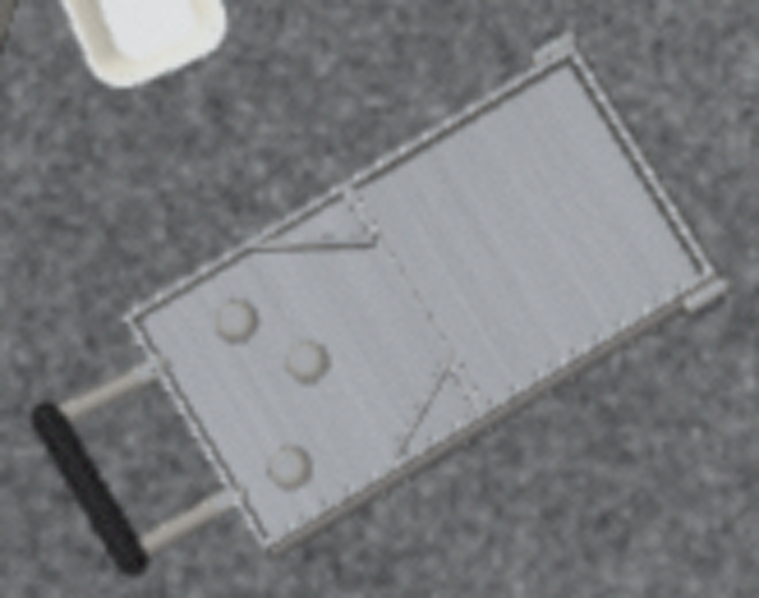

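View pics/c2.png

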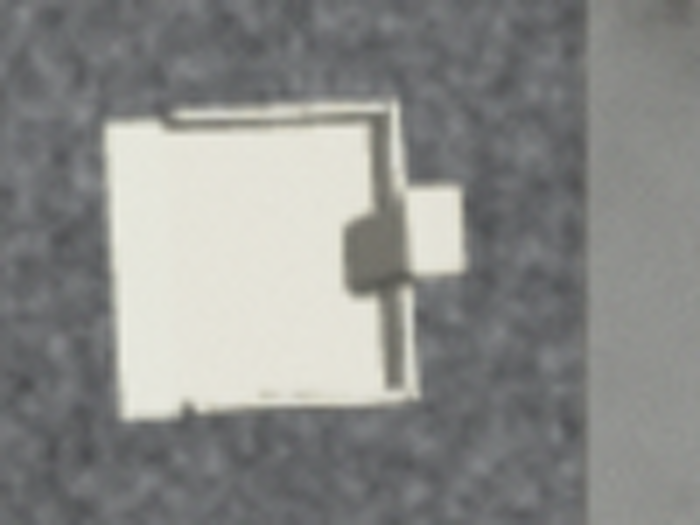

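View pics/c3.png

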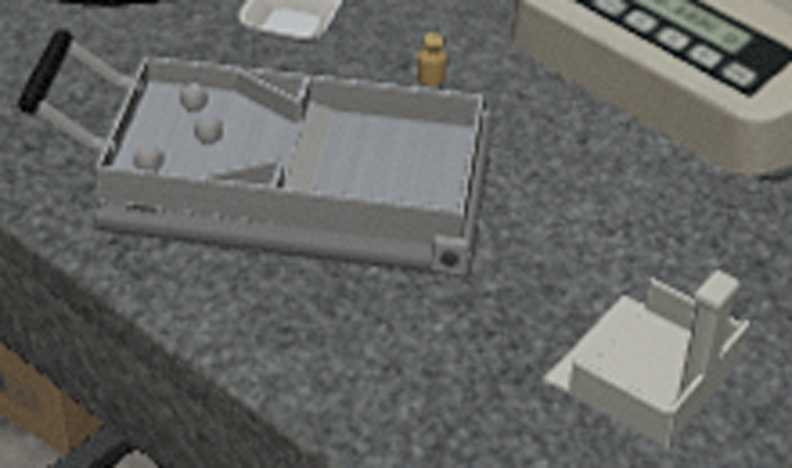

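```bash
cat > h.py <<'E'
import numpy as np
from rig import bot
from scipy.optimize import least_squares
from scipy.spatial.transform import Rotation as Ro
P={n:bot.camera_params(n) for n in("scene","top")}
def proj(n,X):
    p=P[n];c=X@np.array(p['R']).T+p['t'];return np.c_[p['fx']*c[:,0]/c[:,2]+p['cx'],p['fy']*c[:,1]/c[:,2]+p['cy']]
def W(q,L,z0):
    c,s=np.cos(q[2]),np.sin(q[2]);return np.c_[q[0]+c*L[:,0]-s*L[:,1],q[1]+s*L[:,0]+c*L[:,1],L[:,2]+z0]
def fit(obs,z0,q0):
    f=lambda q:np.concatenate([(proj(n,W(q,L,z0))-uv).ravel() for n,L,uv in obs])
    r=least_squares(f,q0);print(r.x[:2],np.degrees(r.x[2]));print(r.fun.reshape(-1,2).round(1).tolist());return r.x
crop=lambda uv,o,k:np.array(o)+(np.array(uv,float)+.5)/k-.5
E
python3 - <<'E'
from h import *
T=np.array([[186.5,-30,43],[186.5,30,43],[-48.5,-49,25],[-48.5,49,25],[145.5,-49,25],[145.5,49,25]],float)
# which y sign: uphill=+x toward image left-down ; world +y=left, world x=up
o1=crop([[47,412],[132,565],[572,57],[712,272],[133,315],[268,545]],(170,145),4.6)
Lt=T[[0,1,2,3,4,5]]
s1=crop([[63,37],[30,105],[482,97],[463,210],[148,60],[101,175]],(185,180),3.6)
t=[('top',Lt,o1),('scene',Lt,s1)]
for i in (0,1): fit(t[i:i+1],21,[560,-270,np.radians(120)])
fit(t,21,[560,-270,np.radians(120)])
S=np.array([[-29,0,75],[35,-38,1],[35,38,1],[-35,-38,25],[-35,38,25]],float)
so=crop([[436,229],[105,122],[120,418],[400,100],[420,400]],(350,165),7)
S2=np.array([[-29,0,75],[35,38,1],[-35,38,0]],float)
ss=crop([[718,283],[545,380],[668,445]],(185,180),3.6)
u=[('top',S,so),('scene',S2,ss)]
for i in (0,1): fit(u[i:i+1],0,[500,-470,1.5])
fit(u,0,[500,-470,1.5])
E
```

```text
[ 527.53374181 -266.17189578] 122.54351574306413
[[0.6, 1.1], [0.3, -1.0], [0.9, -1.3], [0.2, 0.5], [-1.0, 0.6], [-1.1, 0.1]]
[ 525.75911972 -266.9884033 ] 122.8583565900105
[[0.3, 1.8], [0.2, 0.9], [0.5, 0.0], [0.4, 0.4], [-0.6, -0.6], [-0.8, -2.5]]
[ 527.01654917 -266.21783749] 122.62770707666635
[[0.7, 1.6], [0.5, -0.6], [0.9, -1.0], [0.2, 0.8], [-1.0, 1.0], [-0.9, 0.5], [0.7, 1.2], [0.5, 0.2], [0.7, -0.4], [0.4, -0.1], [-0.2, -1.1], [-0.6, -3.2]]
[ 522.96521961 -446.34254236] 93.83506629316904
[[0.2, 0.1], [-0.0, 0.1], [0.2, -0.1], [-0.1, -0.2], [-0.2, 0.1]]
[ 523.51895736 -442.93355592] 96.0131468677225
[[0.0, -0.0], [-0.4, -0.3], [0.3, 0.3]]
[ 523.08240352 -445.48805227] 93.80291126003131
[[-0.3, 0.0], [-0.5, -0.0], [-0.3, -0.2], [-0.6, -0.3], [-0.7, 0.1], [0.9, 1.2], [0.3, -0.3], [0.3, 1.3]]
```

```bash
python3 -m jog '[[[10,-40,15,0,0,-0.1],[25,-80,30,0,0,-0.2],[40,-120,45,0,0,-0.3],[56,-155,57,0,0,-0.41],[72,-190,67,0,0,-0.52]]]'
```

```text
time: 0.65
eef_pos: [300.5, 443.2, 300.5]
tool_rot: [-179.9, -0.0, 130.2]
wrist_force: [1.4, -0.1, 0.2]
gripper_width: 88.1
```

```bash
python3 -m jog '[[[25,-42,0,0,0,-0.12],[50,-84,0,0,0,-0.24],[75,-126,0,0,0,-0.36],[98,-170,0,0,0,-0.48],[118,-215,0,0,0,-0.6]]]' && python3 -m jog '[[[5,-48,0,0,0,-0.13],[10,-96,0,0,0,-0.26],[15,-144,0,0,0,-0.39],[20,-192,0,0,0,-0.52],[25,-240,0,0,0,-0.65]]]'
```

```text
time: 1.15
eef_pos: [419.2, 226.3, 300.5]
tool_rot: [-180.0, -0.0, 95.5]
wrist_force: [0.2, 1.0, -0.0]
gripper_width: 87.9
time: 1.65
eef_pos: [443.8, -15.7, 300.6]
tool_rot: [-179.9, -0.1, 58.0]
wrist_force: [0.3, -0.3, 0.3]
gripper_width: 87.8
```

```bash
python3 - <<'E'
from rig import bot
s=bot.observe();print(s['eef_pos'],s['tool_rot'],s['joint_positions'])
E
```

```text
[443.802323   -15.69905613 300.62867569] [-1.79946391e+02 -7.27303903e-02  5.79838372e+01] [-42.45302601  -0.60893331  37.00723693 115.97705109   0.30597339
  64.50785573 -37.59515187]
```

```bash
python3 -m jog '[[[6,-48,0,0,0,-0.13],[12,-96,0,0,0,-0.26],[18,-144,0,0,0,-0.39],[24,-192,0,0,0,-0.52],[30,-238,0,0,0,-0.65]]]' && python3 -m jog '[[[10,-45,-12,0,0,-0.07],[20,-90,-25,0,0,-0.14],[30,-135,-40,0,0,-0.21],[40,-180,-60,0,0,-0.28],[45,-205,-80,0,0,-0.295]]]' 30; python3 - <<'E'
from rig import bot
import cv2
s=bot.observe();print(s['eef_pos'],s['tool_rot'],s['joint_positions'])
cv2.imwrite("pics/top1.png",bot.read_camera("top"))
p=bot.camera_params("wrist");print(p)
cv2.imwrite("pics/wrist1.png",bot.read_camera("wrist"))
E
```

```text
time: 2.15
eef_pos: [473.7, -255.6, 300.8]
tool_rot: [-179.9, -0.1, 20.5]
wrist_force: [0.0, 0.3, 0.4]
gripper_width: 87.7
time: 2.65
eef_pos: [518.1, -464.1, 219.2]
tool_rot: [180.0, -0.0, 3.3]
wrist_force: [1.3, 0.3, 0.5]
gripper_width: 51.4
[ 518.14949019 -464.08299878  219.22376554] [ 1.79973469e+02 -4.69971784e-02  3.32467073e+00] [  5.83657411  38.03540181  49.19925704  89.13217907 -30.47614859
  66.96181737 -25.51702419]
{'fx': 325.19226210127806, 'fy': 325.19226210127806, 'cx': 278.5397390861195, 'cy': 205.92221384784494, 'R': array([[ 5.51673135e-02, -9.98477094e-01,  2.44671665e-04],
       [-9.56960936e-01, -5.28035562e-02,  2.85372652e-01],
       [-2.84925137e-01, -1.59773838e-02, -9.58416605e-01]]), 't': array([-492.75525868,  440.845948  ,  512.28405728])}
```

View pics/wrist1.png

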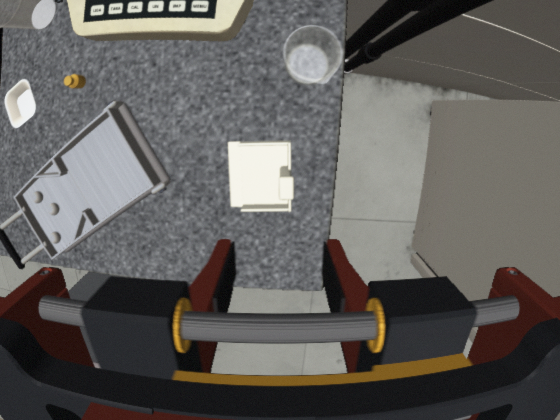

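```bash
cat >> h.py <<'E'
def wray(uv,z,p):
    d=np.array(uv,float)-[p['cx'],p['cy']];r=np.hypot(*d);th=r/p['fx'];v=np.array([*(np.sin(th)*d/r),np.cos(th)])
    R=np.array(p['R']);C=-R.T@p['t'];w=R.T@v;return C+w*(z-C[2])/w[2]
E
python3 - <<'E'
from h import *
import cv2
p=bot.camera_params("wrist")
a=cv2.imread('pics/wrist1.png');cv2.imwrite('pics/c4.png',cv2.resize(a[130:220,215:305],None,fx=6,fy=6,interpolation=cv2.INTER_CUBIC))
print(wray([286,187],75,p))
for q in([527,-266.2,np.radians(122.6)],):
  print(W(np.array(q),np.array([[-48.5,-49,25],[-48.5,49,25.]]),21))
E
```

```text
[ 526.73968632 -468.70364324   75.        ]
[[ 594.41055053 -280.65917279   46.        ]
 [ 511.85021562 -333.45870972   46.        ]]
```

View pics/c4.png

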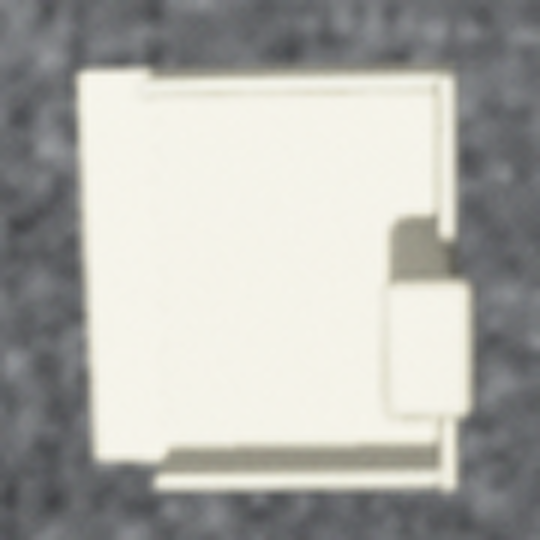

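```bash
python3 -m jog '[[[7.5,-8,-30,0,0,0.009],[7.5,-8,-65,0,0,0.009],[7.5,-8,-95,0,0,0.009],[7.5,-8,-110,0,0,0.009],[7.5,-8,-110,0,0,0.009]]]' 50;python3 - <<'E'
from h import *
import cv2
s=bot.observe();print(s['eef_pos'],s['tool_rot'])
p=bot.camera_params("wrist")
a=bot.read_camera("wrist");cv2.imwrite("pics/wrist2.png",a);cv2.imwrite("pics/scene2.png",bot.read_camera("scene")[150:360,250:530].repeat(2,0).repeat(2,1))
E
```

```text
time: 3.25
eef_pos: [523.6, -469.3, 105.2]
tool_rot: [-179.7, 0.3, 3.9]
wrist_force: [0.7, -0.3, -0.1]
gripper_width: 49.9
[ 523.5599968  -469.28463018  105.22061471] [-179.72495264    0.32306151    3.88334143]
```

View pics/wrist2.png

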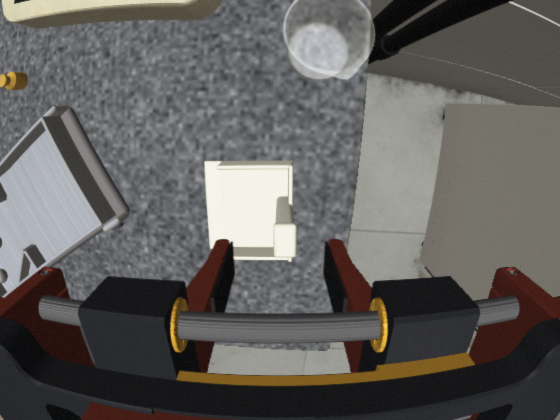

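View pics/scene2.png

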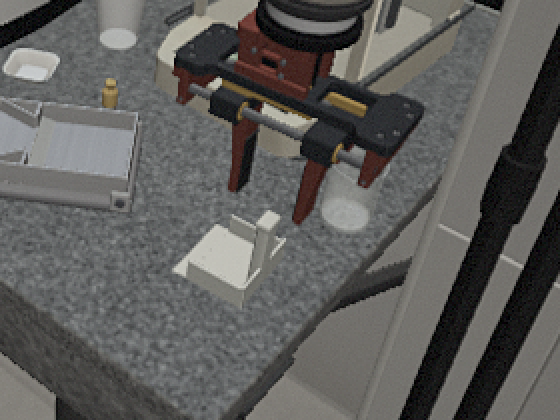

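```bash
python3 - <<'E'
from h import *
import cv2
a=cv2.imread('pics/wrist2.png');cv2.imwrite('pics/c5.png',cv2.resize(a[150:290,190:350],None,fx=4,fy=4,interpolation=cv2.INTER_CUBIC))
p=bot.camera_params("wrist")
for v in(225,240,255):print(v,wray([285,v],75,p))
E
```

```text
225 [ 536.97869606 -473.87040467   75.        ]
240 [ 527.27723724 -474.57980803   75.        ]
255 [ 517.19727343 -475.32260262   75.        ]
```

View pics/c5.png

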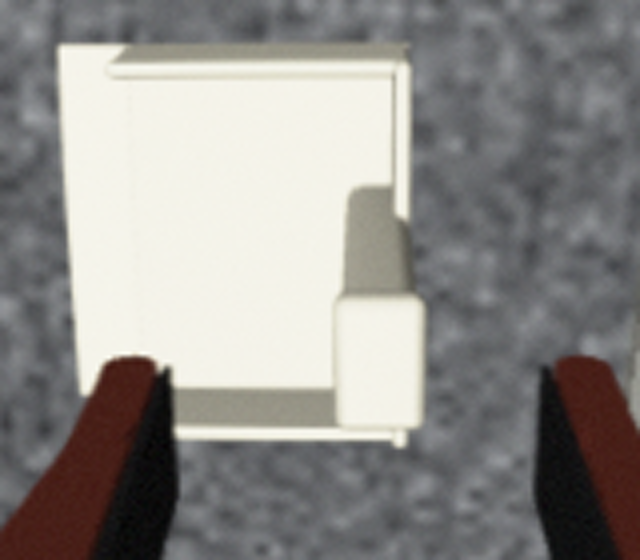

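```bash
python3 -m jog '[[[3,-4.7,-12,0.005,0.005,0],[3,-4.7,-25,0.005,0.005,0],[3,-4.7,-40,0.005,0.005,0],[3,-4.7,-47,0.005,0.005,0],[3,-4.7,-47,0.005,0.005,0]]]' ;python3 - <<'E'
from h import *
import cv2
s=bot.observe();print(s['eef_pos'],s['tool_rot'],s['wrist_force'])
a=bot.read_camera("wrist")[200:340,190:370];cv2.imwrite("pics/wrist3.png",cv2.resize(a,None,fx=4,fy=4))
E
```

```text
time: 3.85
eef_pos: [526.7, -475.1, 59.3]
tool_rot: [-179.5, 0.5, 3.8]
wrist_force: [0.4, 0.1, -1.0]
gripper_width: 49.8
[ 526.65645323 -475.14609357   59.32990967] [-179.52036017    0.52855441    3.84682998] [ 0.41750611  0.0929403  -1.00176391]
```

View pics/wrist3.png

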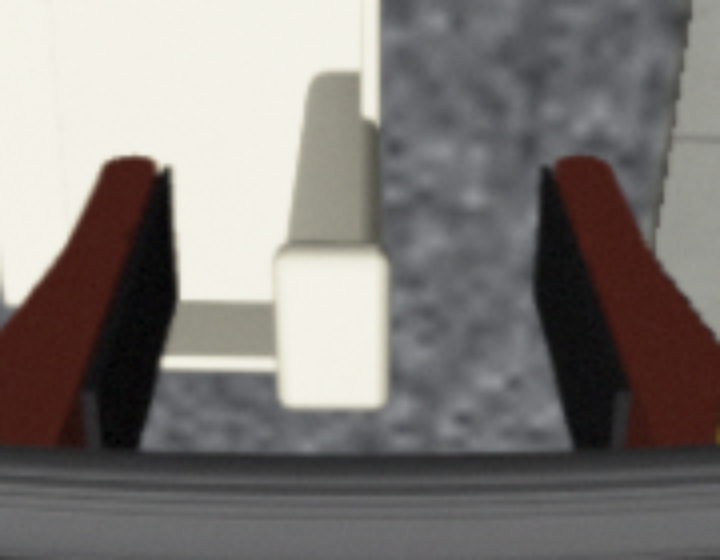

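```bash
python3 -m jog '[[[0,2.7,0,-0.008,-0.009,0],[0,2.7,0,-0.008,-0.009,0],[0,2.7,0,-0.008,-0.009,0],[0,2.7,0,-0.008,-0.009,0],[0,2.7,0,-0.008,-0.009,0]]]' 0 20; python3 -m jog '[[[0,0,0,0,0,0],[0,0,0,0,0,0],[0,0,0,0,0,0]]]' 0 20;python3 - <<'E'
from h import *
import cv2
s=bot.observe();print(s['eef_pos'],s['tool_rot'],s['wrist_force'])
a=bot.read_camera("wrist")[200:340,190:370];cv2.imwrite("pics/wrist4.png",cv2.resize(a,None,fx=4,fy=4))
E
```

```text
time: 4.4
eef_pos: [527.2, -473.1, 60.7]
tool_rot: [179.9, -0.0, 3.8]
wrist_force: [0.2, 0.3, 0.5]
gripper_width: 13.2
time: 4.7
eef_pos: [527.2, -473.1, 60.7]
tool_rot: [179.9, -0.0, 3.8]
wrist_force: [-0.2, -0.1, -0.4]
gripper_width: 11.4
[ 527.16745688 -473.12089487   60.66488999] [ 1.79905382e+02 -2.83897152e-02  3.84496491e+00] [-0.19876244 -0.09514779 -0.35923791]
```

View pics/wrist4.png

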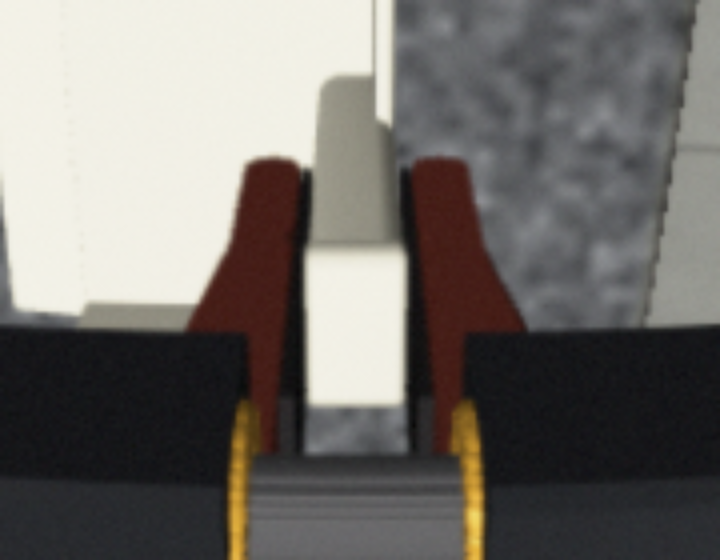

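```bash
python3 -m jog '[[[0,0,8,0,0,0],[0,0,25,0,0,0],[0,0,45,0,0,0],[0,0,62,0,0,0],[0,0,70,0,0,0]]]' && python3 -m jog '[[[3,28,0,0,0,0.1],[7,66,0,0,0,0.2],[11,106,0,0,0,0.3],[15,145,0,0,0,0.4],[19,177,0,0,0,0.503]]]' && python3 -m jog '[[[0,0,0,0,0,0],[0,0,0,0,0,0]]]' ;python3 - <<'E'
from h import *
import cv2
s=bot.observe();print(s['eef_pos'],s['tool_rot'],s['wrist_force'])
cv2.imwrite("pics/wrist5.png",bot.read_camera("wrist"))
cv2.imwrite("pics/top5.png",cv2.resize(bot.read_camera("top")[130:280,160:350],None,fx=4,fy=4,interpolation=cv2.INTER_CUBIC))
cv2.imwrite("pics/scene5.png",cv2.resize(bot.read_camera("scene")[130:290,160:380],None,fx=3.5,fy=3.5,interpolation=cv2.INTER_CUBIC))
E
```

```text
time: 5.25
eef_pos: [527.9, -474.3, 134.1]
tool_rot: [179.7, -0.2, 3.8]
wrist_force: [-0.1, 0.7, -0.3]
gripper_width: 12.2
time: 5.75
eef_pos: [547.2, -294.8, 134.6]
tool_rot: [179.8, -0.2, 33.0]
wrist_force: [0.8, 0.1, -0.9]
gripper_width: 12.1
time: 5.95
eef_pos: [547.7, -294.0, 135.2]
tool_rot: [179.8, -0.3, 33.0]
wrist_force: [-0.1, -0.3, -0.4]
gripper_width: 12.0
[ 547.69788969 -293.99658742  135.20125656] [179.76124038  -0.29289873  33.01875483] [-0.06730195 -0.26665599 -0.42692085]
```

View pics/wrist5.png

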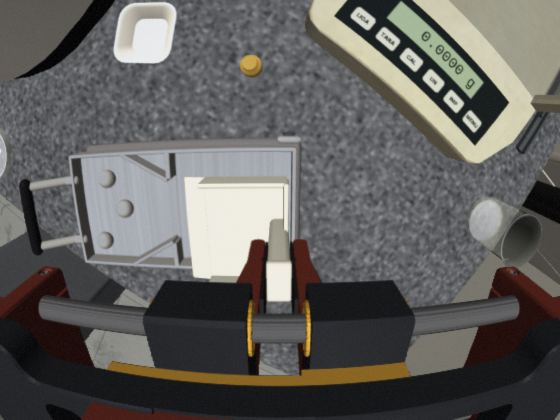

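View pics/scene5.png

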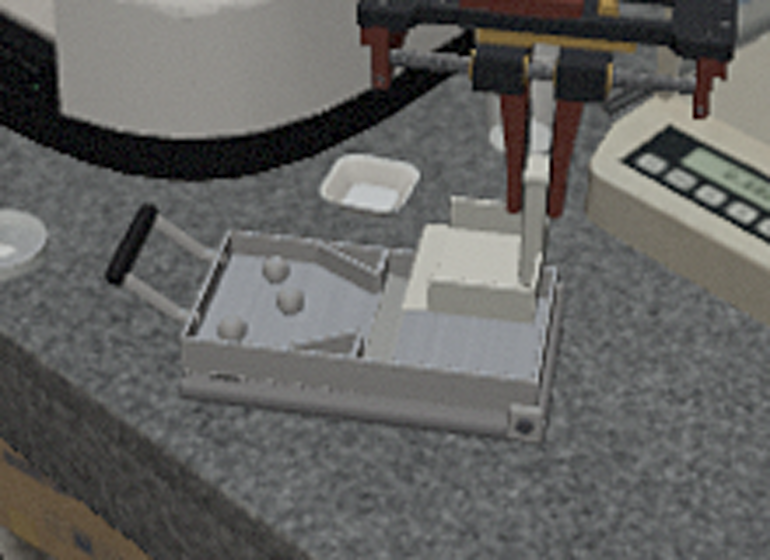

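View pics/top5.png

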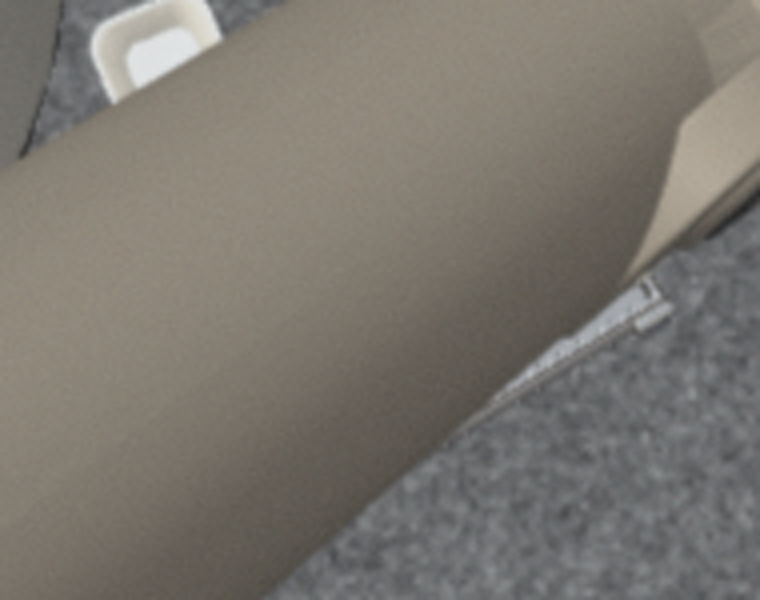

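```bash
python3 - <<'E'
from h import *
p=bot.camera_params("wrist")
q=np.array([527,-266.2,np.radians(122.6)])
obs=[([298,143],(-48.5,-49)),([73,157],(145.5,-49)),([87,265],(145.5,49))]
for uv,l in obs:
    X=wray(uv,46,p)[:2]-q[:2];c,s=np.cos(q[2]),np.sin(q[2]);print(l,(c*X[0]+s*X[1]).round(1),(-s*X[0]+c*X[1]).round(1))
X=bot.observe()['eef_pos'][:2]-q[:2];print((c*X[0]+s*X[1]).round(1),(-s*X[0]+c*X[1]).round(1))
# inside low wall edges at floor
E
```

```text
(-48.5, -49) -50.9 -56.6
(145.5, -49) 138.0 -51.6
(145.5, 49) 142.0 49.1
-36.3 -0.2
```

```bash
python3 -m jog '[[[0,0,-10,0,0,-0.007],[0,0,-22,0,0,-0.007],[0,0,-34,0,0,-0.007],[0,0,-42,0,0,-0.007],[0,0,-44,0,0,-0.007]]]' && python3 -m jog '[[[0,0,0,0,0,0],[0,0,0,0,0,0]]]' ;python3 - <<'E'
from h import *
import cv2
s=bot.observe();print(s['eef_pos'],s['tool_rot'],s['wrist_force'])
cv2.imwrite("pics/wrist6.png",bot.read_camera("wrist"))
cv2.imwrite("pics/scene6.png",cv2.resize(bot.read_camera("scene")[170:280,200:350],None,fx=5,fy=5,interpolation=cv2.INTER_CUBIC))
E
```

```text
time: 6.6
eef_pos: [545.8, -296.3, 89.3]
tool_rot: [179.8, -0.1, 32.4]
wrist_force: [0.5, -0.2, -1.5]
gripper_width: 11.9
time: 6.8
eef_pos: [545.8, -296.3, 89.2]
tool_rot: [179.8, -0.1, 32.4]
wrist_force: [0.8, -0.7, -1.0]
gripper_width: 11.7
[ 545.81295361 -296.33791579   89.22617267] [ 1.79825655e+02 -1.15380176e-01  3.23812579e+01] [ 0.84210101 -0.74773972 -0.96791159]
```

View pics/wrist6.png

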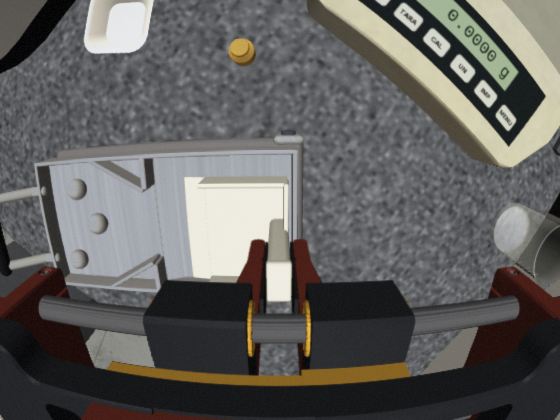

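View pics/scene6.png

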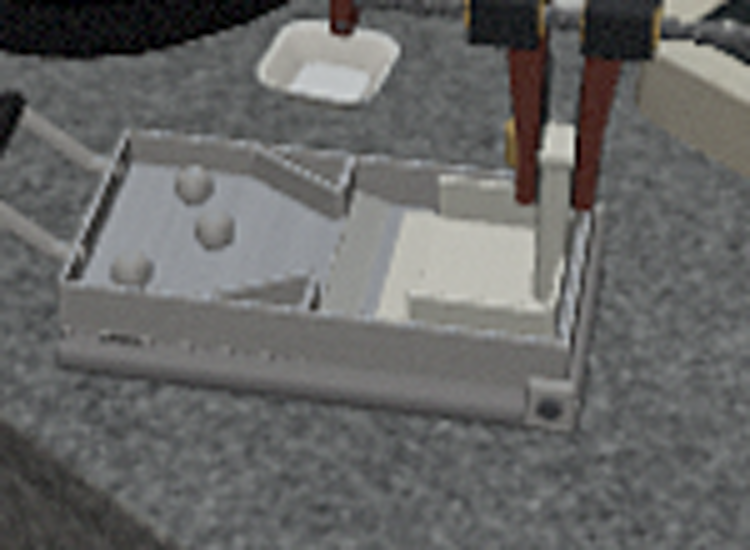

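```bash
python3 -m jog '[[[0,0,-2,0,0,0],[0,0,-4,0,0,0],[0,0,-5.5,0,0,0],[0,0,-6.5,0,0,0],[0,0,-6.5,0,0,0]]]'; python3 -m jog '[[[0,0,-1,0,0,0],[0,0,-1,0,0,0]]]'
```

```text
time: 7.4
eef_pos: [546.0, -296.4, 83.0]
tool_rot: [179.8, -0.1, 32.4]
wrist_force: [0.1, -0.2, -1.5]
gripper_width: 11.5
time: 7.6
eef_pos: [545.9, -296.3, 81.8]
tool_rot: [179.8, -0.1, 32.4]
wrist_force: [-0.1, 0.6, -0.6]
gripper_width: 11.9
```

```bash
python3 -m jog '[[[0,0,-1,0,0,0],[0,0,-1,0,0,0]]]';  python3 -m jog '[[[0,0,-1,0,0,0],[0,0,-1,0,0,0]]]'
```

```text
time: 7.8
eef_pos: [546.2, -296.4, 81.6]
tool_rot: [179.8, -0.2, 32.4]
wrist_force: [-1.1, 1.9, 5.6]
gripper_width: 11.9
time: 8.0
eef_pos: [546.2, -296.5, 81.6]
tool_rot: [179.8, -0.2, 32.4]
wrist_force: [-2.2, 1.4, 7.3]
gripper_width: 11.9
```

Contact at z = 81.6. Relax slightly and open.

```bash
python3 -m jog '[[[0,0,0.3,0,0,0],[0,0,0.3,0,0,0],[0,0,0.3,0,0,0],[0,0,0.3,0,0,0]]]' 40;python3 - <<'E'
from h import *
import cv2
s=bot.observe();print(s['eef_pos'],s['tool_rot'],s['wrist_force'])
cv2.imwrite("pics/wrist7.png",bot.read_camera("wrist"))
cv2.imwrite("pics/scene7.png",cv2.resize(bot.read_camera("scene")[170:280,200:350],None,fx=5,fy=5,interpolation=cv2.INTER_CUBIC))
E
```

```text
time: 8.4
eef_pos: [546.2, -296.4, 81.7]
tool_rot: [179.8, -0.2, 32.4]
wrist_force: [0.6, 0.5, -0.8]
gripper_width: 38.6
[ 546.18250261 -296.43588524   81.71033324] [179.83310118  -0.20063645  32.37855101] [ 0.55598948  0.54964742 -0.78042064]
```

View pics/wrist7.png

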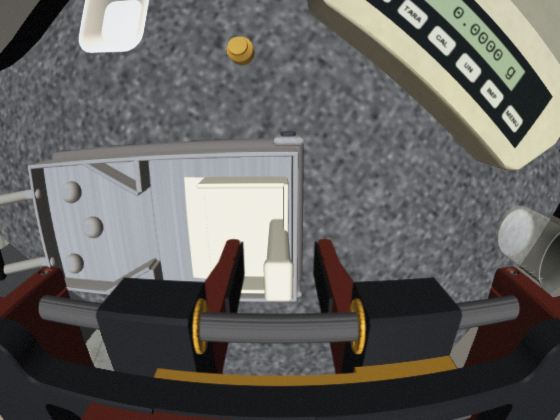

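View pics/scene7.png

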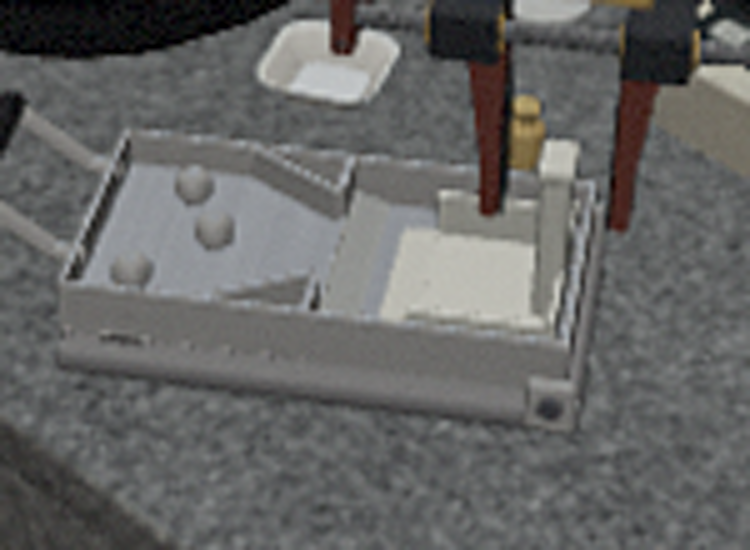

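```bash
python3 -m jog '[[[0,0,10,0,0,0],[0,0,30,0,0,0],[0,0,50,0,0,0],[-10,15,75,0,0,0],[-30,48,85,0,0,0]]]' && python3 -m jog '[[[-20,32,0,0,0,0],[-43,70,0,0,0,0],[-65,105,0,0,0,0],[-83,132,-5,0,0,0],[-89,140,-10,0,0,0]]]' && python3 -m jog '[[[0,0,0,0,0,0],[0,0,0,0,0,0]]]' ;python3 - <<'E'
from h import *
import cv2
s=bot.observe();print(s['eef_pos'],s['tool_rot'],s['wrist_force'],s['joint_positions'])
p=bot.camera_params("wrist");print(p)
cv2.imwrite("pics/wrist8.png",bot.read_camera("wrist"))
cv2.imwrite("pics/scene8.png",cv2.resize(bot.read_camera("scene")[120:280,150:350],None,fx=4,fy=3.7,interpolation=cv2.INTER_CUBIC))
E
```

```text
time: 9.0
eef_pos: [517.5, -251.3, 169.8]
tool_rot: [179.5, -0.3, 32.2]
wrist_force: [0.8, -0.4, -0.7]
gripper_width: 40.0
time: 9.5
eef_pos: [426.9, -108.7, 159.7]
tool_rot: [179.7, -0.4, 32.4]
wrist_force: [0.1, 0.4, 0.5]
gripper_width: 39.8
time: 9.7
eef_pos: [427.8, -109.4, 160.3]
tool_rot: [179.6, -0.4, 32.3]
wrist_force: [-0.1, -0.2, -0.2]
gripper_width: 40.2
[ 427.78354358 -109.43675079  160.28670145] [179.60700092  -0.41783751  32.34688861] [-0.14948405 -0.24376688 -0.24467605] [-35.66532365  13.79775447  48.68955779 126.70723067 -14.83410334
  44.47169812 -34.86576733]
{'fx': 325.19226210127806, 'fy': 325.19226210127806, 'cx': 278.5397390861195, 'cy': 205.92221384784494, 'R': array([[ 0.5342218 , -0.84531143,  0.00746002],
       [-0.81371244, -0.51182028,  0.27552145],
       [-0.22908324, -0.15325988, -0.96126598]]), 't': array([-322.13024288,  280.68842474,  401.37774994])}
```

View pics/wrist8.png

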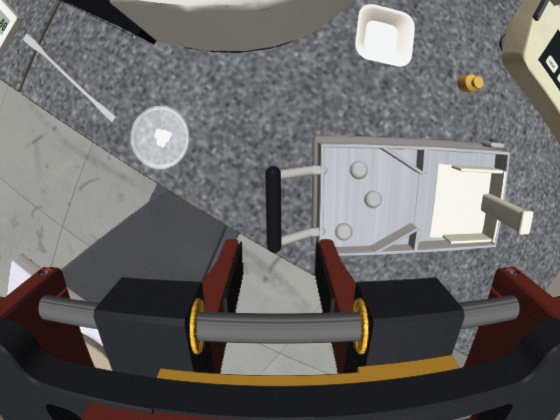

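View pics/scene8.png

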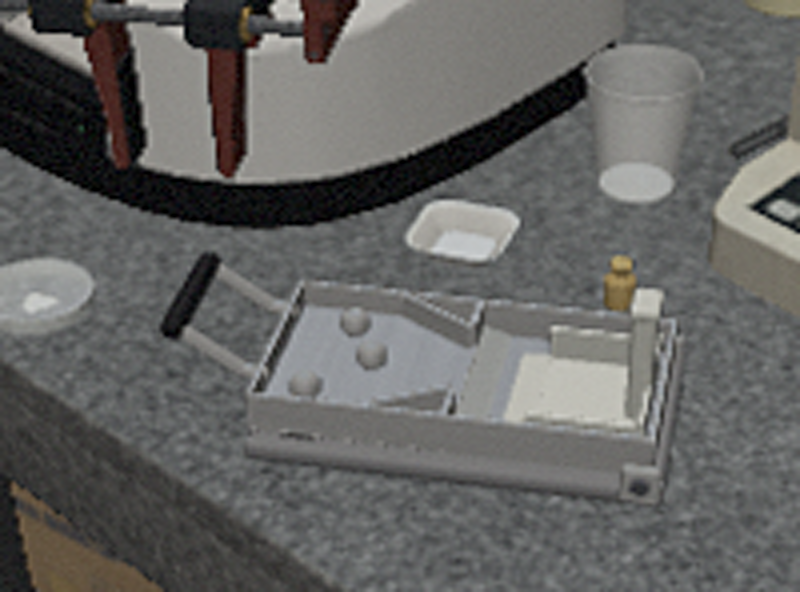

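```bash
python3 - <<'E'
from h import *
p=bot.camera_params("wrist")
a=wray([273,171],64,p);b=wray([274,248],64,p);print(a,b,(a+b)/2,np.degrees(np.arctan2(*(b-a)[[1,0]])))
print(wray([373.5,199],35,p))
E
```

```text
[455.2518093  -88.73953624  64.        ] [ 401.32998666 -123.32163983   64.        ] [ 428.29089798 -106.03058804   64.        ] -147.32641225602273
[ 478.13550411 -181.24870539   35.        ]
```

```bash
python3 -m jog '[[[0,2,-15,0.002,0.01,0.003],[0,2,-35,0.002,0.01,0.003],[0,2,-50,0.002,0.01,0.003],[0,2,-55,0.002,0.01,0.003],[0,2,-55,0.002,0.01,0.003]]]' 30;python3 - <<'E'
from h import *
import cv2
s=bot.observe();print(s['eef_pos'],s['tool_rot'],s['wrist_force'])
p=bot.camera_params("wrist")
cv2.imwrite("pics/wrist9.png",bot.read_camera("wrist"))
E
```

```text
time: 10.3
eef_pos: [428.1, -109.2, 105.0]
tool_rot: [180.0, 0.1, 32.3]
wrist_force: [0.2, 0.0, 0.2]
gripper_width: 29.7
[ 428.06528288 -109.22876746  104.96919424] [1.79956133e+02 1.07091504e-01 3.23436688e+01] [0.21261227 0.03888393 0.16756808]
```

View pics/wrist9.png

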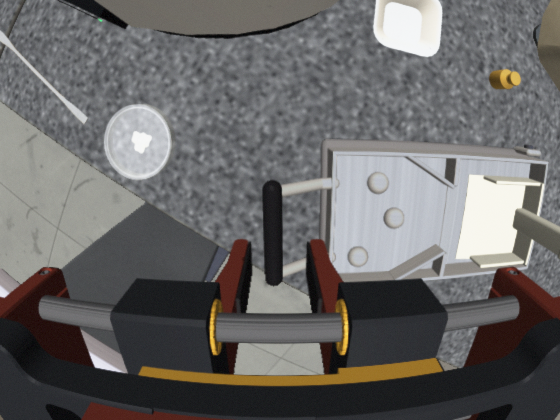

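```bash
python3 - <<'E'
from h import *
p=bot.camera_params("wrist")
a=wray([272,187],64,p);b=wray([274.5,279],64,p);print(a,b,(a+b)/2)
E
```

```text
[454.88892858 -87.62180748  64.        ] [ 402.34159031 -122.32238213   64.        ] [ 428.61525945 -104.9720948    64.        ]
```

```bash
python3 -m jog '[[[0,3,-12,0,0,0],[0,3,-26,0,0,0],[0,3,-40,0,0,0],[0,3,-48,0,0,0],[0,3,-49,0,0,0]]]' 30;python3 - <<'E'
from h import *
import cv2
s=bot.observe();print(s['eef_pos'],s['tool_rot'],s['wrist_force'])
cv2.imwrite("pics/wrist10.png",cv2.resize(bot.read_camera("wrist")[150:340,140:420],None,fx=2.8,fy=2.8))
E
```

```text
time: 10.85
eef_pos: [428.0, -106.0, 55.8]
tool_rot: [180.0, 0.1, 32.4]
wrist_force: [-0.4, -0.6, -0.1]
gripper_width: 30.1
[ 428.04509258 -105.9940166    55.80675232] [1.79972103e+02 1.02593238e-01 3.23572813e+01] [-0.36751464 -0.63822947 -0.06585439]
```

View pics/wrist10.png

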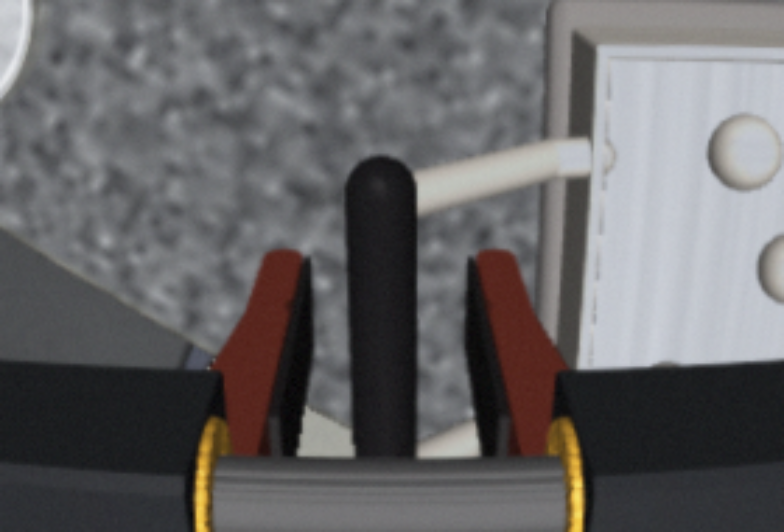

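```bash
python3 -m jog '[[[0,0,0,0,0,0],[0,0,0,0,0,0],[0,0,0,0,0,0],[0,0,0,0,0,0],[0,0,0,0,0,0]]]' 0 25; python3 -m jog '[[[0.5,-0.8,5,0,0,0],[1.2,-1.9,10,0,0,0],[1.9,-3,15,0,0,0],[2.6,-4.1,20,0,0,0],[2.6,-4.1,20,0,0,0]]]'
```

```text
time: 11.4
eef_pos: [427.9, -105.0, 56.5]
tool_rot: [-179.9, 0.1, 32.4]
wrist_force: [-2.4, 3.3, 5.5]
gripper_width: 11.3
time: 11.9
eef_pos: [430.6, -109.1, 77.2]
tool_rot: [-179.9, 0.0, 32.4]
wrist_force: [-1.1, 1.1, 0.6]
gripper_width: 11.1
```

```bash
python3 -m jog '[[[1.8,-2.8,9.8,0,0,0],[3.6,-5.6,19.6,0,0,0],[5.8,-9,29.2,0,0,0],[8.1,-12.6,38.5,0,0,0],[8.1,-12.6,38.5,0,0,0]]]'; python3 - <<'E'
from h import *
import cv2
cv2.imwrite("pics/scene11.png",cv2.resize(bot.read_camera("scene")[120:280,150:350],None,fx=4,fy=3.7,interpolation=cv2.INTER_CUBIC))
E
```

```text
time: 12.4
eef_pos: [438.8, -121.8, 117.0]
tool_rot: [-179.9, -0.0, 32.4]
wrist_force: [-3.0, 3.2, 3.8]
gripper_width: 11.4
```

View pics/scene11.png

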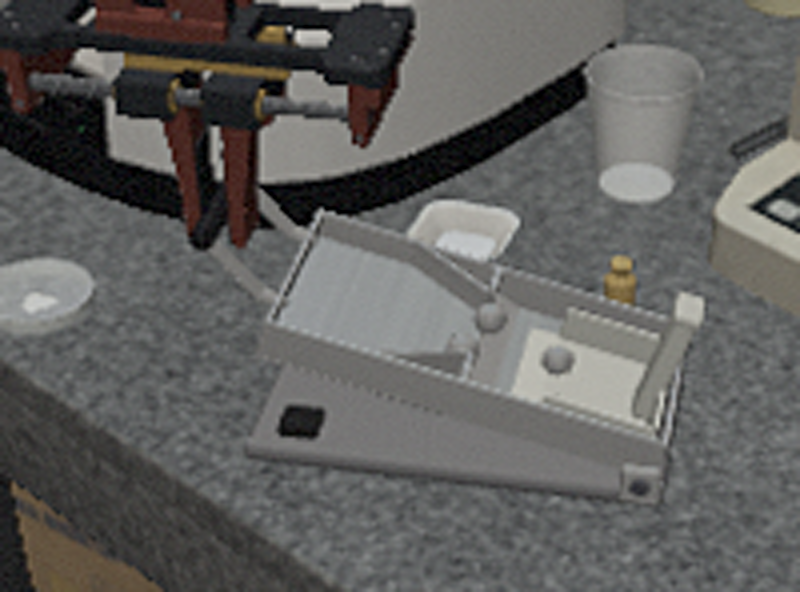

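```bash
python3 -m jog '[[[2.6,-4.1,8.2,0,0,0],[5.2,-8.2,16.4,0,0,0],[8.3,-13,24.9,0,0,0],[11.4,-17.9,33.3,0,0,0],[11.4,-17.9,33.3,0,0,0]]]';python3 - <<'E'
from rig import bot
print(bot.observe()['eef_pos'])
E
```

```text
time: 12.95
eef_pos: [449.8, -138.6, 151.2]
tool_rot: [-179.6, -0.0, 32.4]
wrist_force: [-5.3, 9.3, 8.9]
gripper_width: 11.4
[ 449.76189371 -138.64698615  151.16978603]
```

```bash
python3 -m jog '[[[1.5,-2.3,4,0,0,0],[3,-4.7,8,0,0,0],[4.6,-7.2,12,0,0,0],[6,-9.4,15,0,0,0],[6,-9.4,15,0,0,0]]]';python3 -m jog '[[[0,0,0,0,0,0],[0,0,0,0,0,0],[0,0,0,0,0,0]]]'; python3 - <<'E'
from h import *
import cv2
print(bot.observe()['eef_pos'])
cv2.imwrite("pics/scene12.png",cv2.resize(bot.read_camera("scene")[110:270,150:350],None,fx=4,fy=3.7,interpolation=cv2.INTER_CUBIC))
cv2.imwrite("pics/wrist12.png",bot.read_camera("wrist"))
E
```

```text
time: 13.45
eef_pos: [456.2, -148.6, 166.9]
tool_rot: [-179.7, -0.1, 32.4]
wrist_force: [-0.9, 2.9, 4.6]
gripper_width: 11.4
time: 13.75
eef_pos: [456.2, -148.7, 167.0]
tool_rot: [-179.7, -0.1, 32.4]
wrist_force: [-0.4, 2.1, 0.7]
gripper_width: 11.3
[ 456.18414726 -148.69028266  166.98121166]
```

View pics/scene12.png

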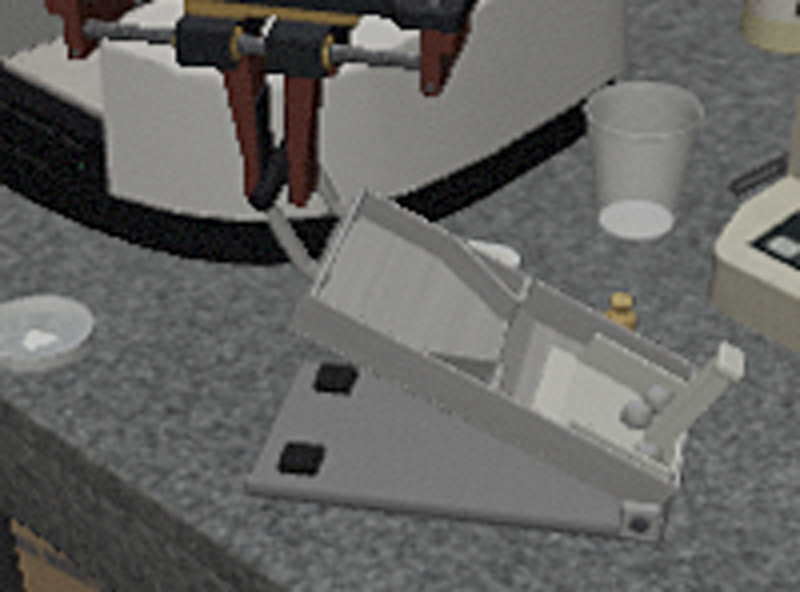

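View pics/wrist12.png

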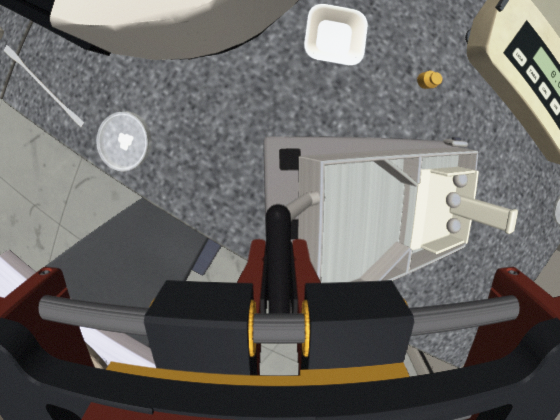

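```bash
python3 -m jog '[[[0,0,0,0,0,0],[0,0,0,0,0,0],[0,0,0,0,0,0],[0,0,0,0,0,0]]]' 32; python3 -m jog '[[[0,0,8,0,0,0],[0,0,25,0,0,0],[0,0,50,0,0,0],[0,0,80,0,0,0],[0,0,110,0,0,0]]]'; python3 -m jog '[[[-10,10,10,0,0,0],[-20,20,20,0,0,0],[-20,20,20,0,0,0]]]'; python3 - <<'E'
from h import *
import cv2
print(bot.observe()['eef_pos'])
cv2.imwrite("pics/scene13.png",cv2.resize(bot.read_camera("scene")[110:270,150:350],None,fx=4,fy=3.7,interpolation=cv2.INTER_CUBIC))
p=bot.camera_params("wrist")
cv2.imwrite("pics/wrist13.png",bot.read_camera("wrist"))
# handle expected pixel for tilt
for t in(28,30,32):
  a=np.radians(t+11.22);x=-45.5+236.5*np.cos(a);z=18+236.5*np.sin(a);q=np.array([527,-266.2,np.radians(122.6)])
  print(t,((proj('scene',W(q,np.array([[x,-30,z],[x,30,z]]),0))-[150,110])*[4,3.7]).round().tolist())
E
```

```text
time: 14.25
eef_pos: [456.3, -149.0, 167.0]
tool_rot: [-179.7, -0.1, 32.3]
wrist_force: [0.5, 0.7, 0.2]
gripper_width: 31.6
time: 14.75
eef_pos: [456.0, -149.5, 278.5]
tool_rot: [-179.7, -0.1, 32.3]
wrist_force: [0.6, 0.8, -0.5]
gripper_width: 32.1
time: 15.05
eef_pos: [436.0, -129.0, 299.9]
tool_rot: [-179.7, -0.3, 32.4]
wrist_force: [-0.5, -0.7, -0.6]
gripper_width: 32.0
[ 435.99702574 -129.01568688  299.89825596]
28 [[294.0, 144.0], [258.0, 207.0]]
30 [[304.0, 134.0], [269.0, 197.0]]
32 [[315.0, 125.0], [280.0, 187.0]]
```

View pics/scene13.png

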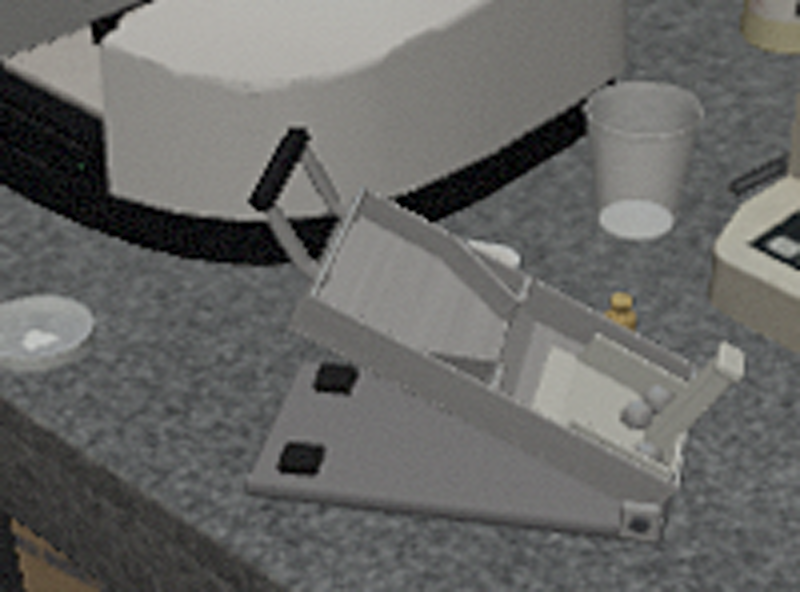

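View pics/wrist13.png

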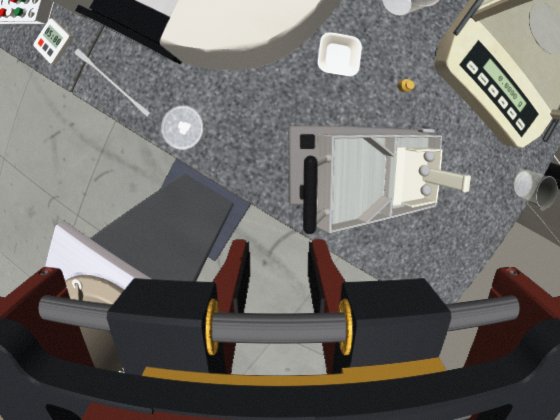

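```bash
python3 -m jog '[[[0,0,0,0,0,0],[0,0,0,0,0,0]]]'; python3 -c "
from rig import bot
print(bot.hand_in())"
```

```text
time: 15.35
eef_pos: [436.2, -130.0, 298.4]
tool_rot: [-179.7, -0.1, 32.3]
wrist_force: [-0.2, 0.3, -0.3]
gripper_width: 31.7
the job is handed in; nothing more can be done
None
```

The job is done and handed in at about 15.4 s. I set the scoop flat in the low bay with its mouth toward the handle and let go of it. Then I lifted the tray by its handle, released it and moved the arm up clear.

- **Slope:** the last scene image shows the tray standing by itself at about 29–30°. The handle's rise before I let go gave about 30.2°.
- **Balls and scoop:** the last scene and wrist images show all three balls resting at the back of the scoop, and the scoop still flat in the bay. It sits a few millimetres off centre toward one side wall, judged by eye.
- **Forces:** the wrist readings I took stayed around 14 N or below.
- **Disagreements:** the cameras differed by 2–5 mm on where the post and handle were. The tray outline also fitted a few millimetres longer than the dimensions given. Both grasps still closed squarely.

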